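Seat the sherd tray in the scanner bay

ROBOT

A 6-joint arm with a two-finger parallel gripper is mounted at the origin on a cart in front of the work surface, level with it; the furniture and walls round the work are solid. World frame = base frame: x ahead of the robot, y to its left, z up, the work surface at z = 0. Lengths are in m, angles in rad, forces in N, time in s.
With the tool pointing down it reaches from about 0.425 to 0.95 m from the base axis. Payload 3.5 kg.
Tool frame: the origin (TCP) lies between the finger pads; the fingertips stand 11 mm ahead of it and the grasp point (between the pads) lies 8 mm behind it; z points along the fingers, y is the line along which they close (so a half turn about z gives the same grasp; the last joint's range is limited). The gripper opens to 85 mm and grips with 20 to 120 N. Pads are 22 mm wide; open, the fingers measure 114 mm over their backs; the gripper's body (76 mm by 85 mm) begins 54 mm behind the grasp point. The pads swing forward as they close: fully open they stand 13 mm farther back than shut.
Start: joints at [-1.408, 0.286, 1.577, -0, 1.279, -0.15], TCP at [0.208, -0.642, 0.242] pointing down, gripper open.
Joint ranges: [-2.77, 2.77], [-0.9, 2.22], [0.21, 2.48], [-1.53, 4.67], [0.24, 2.81], [-2.84, 2.84]. Speed limits (rad/s): [2.79, 2.79, 3.14, 3.14, 3.14, 3.14].

INTERFACE

Orientations are given as a unit quaternion [w, x, y, z].
In Python, from bench import sense, camera, job_done gives the robot as it stands.
- The arm moves only by the tool apply_moves, never from a script. Its argument "steps" is a list that holds one entry, the list of rows, each a list of 6 numbers: the shift along the tool's x, y, z in cm, then the turn, a rotation vector about the tool's x, y, z in degrees. In form: [[[dx, dy, dz, rx, ry, rz], ...]]. A call has 1 to 20 rows; each row is the pose to reach, as a shift and turn from the pose commanded when the call began, along the tool's axes at that moment; what a row does not reach only later rows make up. A row lasts 1/10 s, in which the tool goes at most 50 mm and 8.59 degrees, less where a joint would pass 70% of its speed; a pose out of reach is approached as far as the arm can. A call with a gripper value outside its range is refused whole. "grip" is the finger opening in cm, from 0 to 8.54, set as the call begins (left out, the last holds). The fingers move at their own pace and stop on an object; "newtons" is the grip in N (left out, the last holds). Time passes only in rows, so rows that repeat a pose let the fingers close. It gives the time, the measured TCP pose, the force, the opening and the grip force at its end, in the units of the state.
- sense(): the state, without advancing time (a new reading comes with each control period).
- camera(name): name is "scene" or "top" or "wrist"; returns a dict with "img" (400x640x3 uint8, red, green, blue), "intrinsics" (3x3 intrinsics, pixels), "pose" (4x4, takes a point from camera to world coordinates). Camera axes: x right, y down, z forward; pixel columns grow to the right and rows downward; lengths in m; the calibration is good to about 2 mm. A picture is of the moment at which its call begins. There is no depth.
- job_done(): hands the job in; it is judged then, once.
The state is a dict: "clock": time; "joint_pos": joint angles; "qvel": joint speeds; "tau": joint torques, N m; "tool_pos": TCP position; "ee_rot": TCP orientation; "wrist_force": force on the tool from outside, world axes, zero at the start; "moment": the same for the moment, N m; "grip_width": opening from 0.0 (shut) to 1.0 (fully open); "grip_force": force on a finger pad.
Only numpy, scipy, OpenCV 4.12 (cv2) and the standard library are available. Lean on these libraries where they do the work, as an engineer would, in place of code of your own. Each camera call takes 0.05 s, during which the arm holds its last target. There are 200 camera calls.

TASK

Slide the blue tray of pottery sherds, white panel last, along the worktop into the mouth of the grey and white scanner bay, then press gently on the white panel until the sprung carriage inside bottoms out, and let go. The bay has a push-push latch: check that the tray has stayed in rather than been pushed back out (if it was, press again), and leave it latched with both sherds in it and the things around undisturbed.

Things in the scene. Friction and masses are not known exactly. Their poses are not given: they have to be found in the camera images.
- bay: fixed scanner bay, 172 long, 120 wide, 58 high, grey sides, white roof. Origin on the worktop at the middle of its mouth; +x is the way in, z up. Two rails 40 high leave a channel 92 wide with the worktop as floor. The roof (underside 40 above the worktop) covers x > 32
- bay_mouth (a point): same point as the bay's origin. Two black lips flare outward from the mouth as a funnel, about 122 wide at the outer end, 30 in front of the mouth (x = -30), 34 high
- bay_latch (a point): point fixed to the bay at x = 68, z = 18: mean place of the free carriage's face. The face of the black carriage plate (72 wide, z 6 to 30) really stands up to 6 nearer or deeper, differing per start, unseen. Tray pressed on it moves it in 31 to a hard stop, against a spring of 4 N (free) to 8.5 N (stop) plus damping of 1 N per 20 mm/s; force rises steeply at the stop
- tray: loose tray, 110 long (x), 86 wide (y), 0.17 to 0.35 kg: blue, walls 28 high, 4 thick, white upright push panel 86 wide, 34 high, 8 thick across its rear. Origin under its centre on the worktop; +x is its front, which goes in first and touches the carriage. It touches the free carriage with its origin at bay x = 13 +- 6 and rests latched at x = 36 +- 6
- tray_panel (a point): middle of the outer face of the white push panel, 55 behind the tray's origin (tray x = -55), 20 above its underside. Push-push latch: carriage pressed beyond 29.5 of its 31 mm and released springs back 7.5 and holds (panel then 19 +- 6 outside the mouth); released earlier it pushes the tray out; pressed to the stop again it lets go
- sherd_a: loose brown pottery sherd, 34x39x12, lying in the tray; origin at its underside
- sherd_b: loose brown pottery sherd, 32x30x14, lying in the tray; origin at its underside
- specimen_cup: bystander: clear specimen cup, 53 wide, 72 high, loose; origin at the middle of its underside, z up
- tape_roll: bystander: roll of tan tape, 100 wide, 48 high, loose; origin at the middle of its underside, z up
There are look-alikes about, which are no part of the job. Leave any purple or red look-alike of the sherd_a alone.

How it is judged:
On the way, in this order (a step that is already met when the one before it is completed fails the run):
1. the tray is in the bay's channel (x of tray in the frame of bay above -0.01 m and angle between the x axis of tray and the x axis of bay, either way round below 0.08 rad and height (world z) of tray below 0.006 m), for 0.1 s.
2. the tray has been pressed in against the carriage (x of tray in the frame of bay above 0.024 m), for 0.1 s.
At the end, for the whole second after the job is handed in: Let go, the tray rests on the worktop in the bay, square to it (within 0.08 rad), panel outward, held in by the latch (origin 26 to 48 mm inside the mouth), at rest, with both sherds still in it (x of tray in the frame of bay between 0.026 and 0.048 m and x of tray_panel in the frame of bay below 0 m and height (world z) of tray below 0.006 m and angle between the x axis of tray and the x axis of bay, either way round below 0.08 rad and linear speed of tray below 0.01 m/s and x of sherd_a in the frame of tray between -0.05 and 0.055 m and x of sherd_b in the frame of tray between -0.05 and 0.055 m and horizontal distance between each of sherd_a, sherd_b and tray below 0.055 m and height (world z) of each of sherd_a, sherd_b below 0.03 m); the robot touches nothing.
It fails at once if the fingers ram the tray (more than 60 N) (contact force between the fingers and tray above 60 N).
It fails at once if a bystander is disturbed (moved more than 30 mm) (distance of any of specimen_cup, tape_roll from where it was at the start of the episode above 0.03 m).
It also fails if it takes over 51 s, if anything falls off the work surface, if the arm or the gripper's body presses on something with over 40 N, if the wrist force passes 120 N, or if a joint passes its speed limit or range.

## Working session

There is one attempt and no reset: what is moved stays moved. The work goes in short steps, Python scripts to look and compute and a tool call to move; the robot and the scene stay as the last step left them, time stands still between calls to the robot, and variables do not carry over. Pictures are saved under pics/ and viewed, at most 10 in all, crops included, and the job is handed in when it is done.

Besides the shell and the picture viewer there is one more tool, called after "Request:" by a JSON object that holds its "op" and its "data", one argument or row to a line. apply_moves: Moves the arm, as the interface text tells. Its arguments: {"type":"object","properties":{"steps":{"type":"array"},"grip":{"type":"number"},"newtons":{"type":"number"}},"required":["steps"]}

```bash
mkdir -p pics; cat > h.py <<'E'
import numpy as np, cv2
from bench import sense, camera, job_done
def ray(c,u,v,z):
    d=c['pose'][:3,:3]@np.linalg.inv(c['intrinsics'])@[u,v,1]; o=c['pose'][:3,3]
    return o+d*(z-o[2])/d[2]
def save(c,n): cv2.imwrite('pics/'+n+'.png',c['img'][:,:,::-1])
E
python3 - <<'E'
from h import *
s=sense();print(s)
for n in('top','scene'):
    c=camera(n);save(c,n+'0');np.savez(n+'0.npz',**c)
    print(n,c['pose'].round(3).tolist(),c['intrinsics'].tolist())
E
```

```text
{'clock': 0.0, 'joint_pos': array([-1.40800035e+00,  2.87196846e-01,  1.57818578e+00, -4.68075422e-06,
        1.27861078e+00, -1.50012519e-01]), 'qvel': array([ 0.00064922,  0.00087838, -0.00036342, -0.00089983, -0.00013555,
       -0.00042698]), 'tau': array([-1.70406012e-03, -4.05988204e+01, -2.92626840e+01, -1.69012660e-04,
        5.81251545e-03,  1.64331865e-06]), 'tool_pos': array([ 0.20763369, -0.6416017 ,  0.24092161]), 'ee_rot': array([-1.20033441e-03,  9.87792952e-01,  1.55767915e-01, -9.91273334e-06]), 'wrist_force': array([-1.10937297, -0.22192265, -0.27124131]), 'moment': array([ 0.02763206, -0.04168577,  0.02300069]), 'grip_force': 0.0, 'grip_width': 0.99732647774876}
top [[0.015, -0.996, 0.086, 0.401], [-1.0, -0.017, -0.027, 0.178], [0.028, -0.086, -0.996, 0.908], [0.0, 0.0, 0.0, 1.0]] [[384.6143109263569, 0.0, 320.37029831333166], [0.0, 384.6143109263569, 198.15442294194796], [0.0, 0.0, 1.0]]
scene [[-0.86, -0.329, 0.389, 0.063], [-0.51, 0.575, -0.639, 0.84], [-0.013, -0.749, -0.663, 0.738], [0.0, 0.0, 0.0, 1.0]] [[441.74539057453507, 0.0, 326.27866748715394], [0.0, 441.74539057453507, 197.26985166886686], [0.0, 0.0, 1.0]]
```

View pics/top0.png

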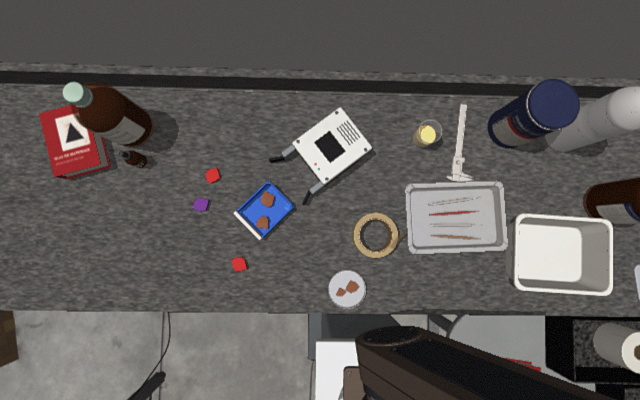

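View pics/scene0.png

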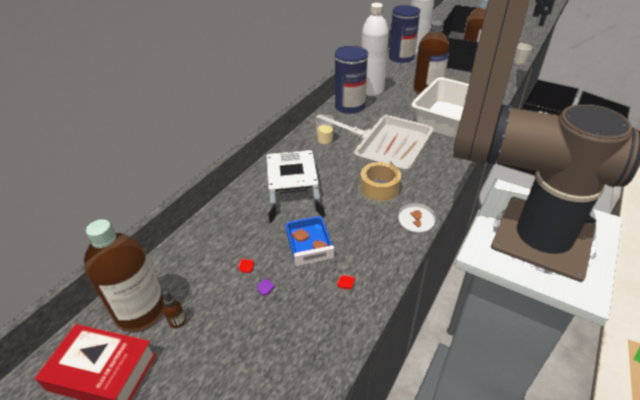

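The top view shows the blue tray at about (265,210), with its white panel on the lower-left side. The bay roof is at (333,147) and its lip ends are at about (272,159) and (307,200). The tape is at (376,235) and the cup at (428,133). The brown sherds at (268,200) and (263,222) lie in the tray. The red and purple pieces at (212,175), (239,265) and (201,205), and the brown ones on the dish at (347,289), are look-alikes. Only the two in the tray match the description.

```bash
cat > m.py <<'E'
from h import *
def big(m,near=None):
    cs=[c for c in cv2.findContours(m.astype('uint8'),cv2.RETR_EXTERNAL,cv2.CHAIN_APPROX_NONE)[0] if cv2.contourArea(c)>60]
    return max(cs,key=cv2.contourArea)
def rect(c,cnt,z):
    P=np.array([ray(c,u,v,z)[:2] for u,v in cnt[:,0]+0.0],dtype=np.float32)
    r=cv2.minAreaRect(P*1000); return r,cv2.boxPoints(r).round(1)
def hsv(c): return cv2.cvtColor(c['img'],cv2.COLOR_RGB2HSV)
def blue(c):
    h=hsv(c); return (h[...,0]>100)&(h[...,0]<125)&(h[...,1]>150)&(h[...,2]>90)
E
python3 - <<'E'
from m import *
c=dict(np.load('top0.npz'));h=hsv(c)
b=blue(c);b[:,450:]=0
print('blue',rect(c,big(b),.028))
w=(h[...,1]<40)&(h[...,2]>170)
a=w.copy();a[:,:285]=0;a[:,380:]=0;a[:100]=0;a[190:]=0
print('roof',rect(c,big(a),.058))
p=w.copy();p[:,:225]=0;p[:,275:]=0;p[:195]=0;p[245:]=0
print('panel',rect(c,big(p),.034))
for n,(u,v,z) in dict(tape=(376,235,.04),cup=(428,133,.03),lip1=(272,159,.034),lip2=(307,202,.034)).items(): print(n,ray(c,u,v,z)[:2].round(3))
im=cv2.resize(c['img'][90:260,190:410],None,fx=3.5,fy=3.5,interpolation=cv2.INTER_CUBIC)
cv2.imwrite('pics/crop0.png',im[:,:,::-1])
E
```

```text
blue (((451.9976501464844, 280.0710754394531), (85.99830627441406, 99.59163665771484), 46.15517807006836), array([[386.3, 283.6],
       [458.1, 214.6],
       [517.7, 276.6],
       [445.9, 345.6]], dtype=float32))
roof (((595.0303955078125, 131.92530822753906), (118.30754089355469, 137.86122131347656), 38.27724838256836), array([[505.9, 149.4],
       [591.3,  41.2],
       [684.2, 114.5],
       [598.8, 222.7]], dtype=float32))
panel (((412.9381103515625, 319.5203857421875), (83.30967712402344, 6.317200183868408), 46.22941970825195), array([[381.8, 291.6],
       [386.4, 287.3],
       [444. , 347.4],
       [439.5, 351.8]], dtype=float32))
tape [0.395 0.028]
cup [ 0.634 -0.095]
lip1 [0.565 0.267]
lip2 [0.467 0.185]
```

View pics/crop0.png

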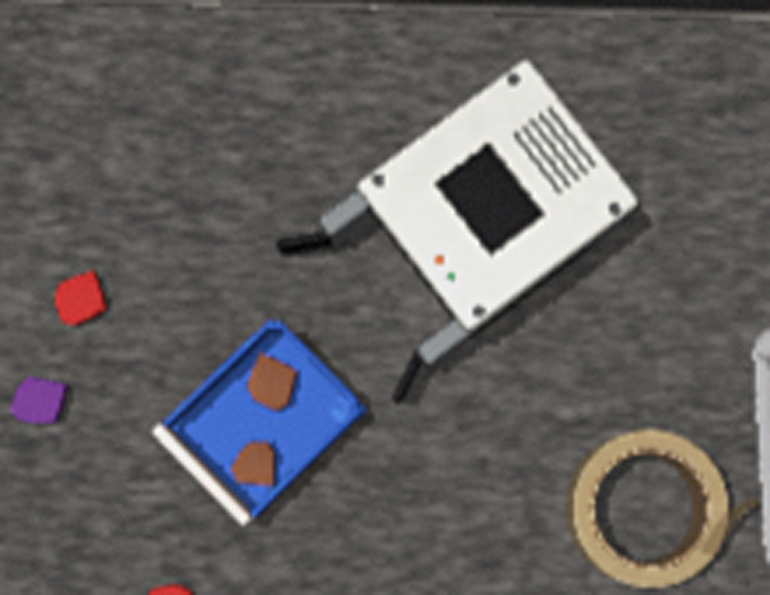

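The crop confirms the tray: both brown sherds lie inside it and its panel is on the lower left. It sits about 107 mm in front of the mouth, offset about -21 mm and yawed about 8°. I'll grip the panel so I can steer it.

```bash
cat >> m.py <<'E'
from scipy.spatial.transform import Rotation as R
def Rt(s): q=s['ee_rot']; return R.from_quat([q[1],q[2],q[3],q[0]])
def delta(s,p,yaw=None):
    """shift cm (tool axes) to world p (m), turn deg about tool z to make tool y point at yaw deg"""
    r=Rt(s); d=r.inv().apply(np.array(p)-s['tool_pos'])*100
    y=r.apply([0,1,0]); a=np.degrees(np.arctan2(y[1],y[0]))
    return d.round(2), None if yaw is None else round(-((yaw-a+180)%360-180),2)
def browns(c,box,z=.012):
    h=hsv(c); m=(h[...,0]<16)&(h[...,1]>90)&(h[...,2]>60); k=np.zeros_like(m); k[box]=m[box]
    out=[]
    for q in cv2.findContours(k.astype('uint8'),0,1)[0]:
        if cv2.contourArea(q)>20: out.append(np.array([ray(c,u,v,z)[:2] for u,v in q[:,0]+0.]))
    return out
E
python3 - <<'E'
from m import *
c=dict(np.load('top0.npz'))
T=np.array([.4491,.2828]);a=np.radians(-43.8);A=np.array([[np.cos(a),np.sin(a)],[-np.sin(a),np.cos(a)]])
for q in browns(c,np.s_[180:245,235:300]):
    t=(q-T)@A.T*1000; print('sherd in tray x',t[:,0].min().round(),t[:,0].max().round(),'y',t[:,1].min().round(),t[:,1].max().round())
s=sense()
for p in [(.40,-.45,.24),(.46,-.28,.24),(.47,0,.24),(.43,.2,.24),(.413,.319,.20)]: print(p,delta(s,p,-43.8))
w=camera('wrist'); r=Rt(s); print(r.inv().apply(w['pose'][:3,3]-s['tool_pos']).round(3), (r.inv().as_matrix()@w['pose'][:3,:3]).round(2).tolist(),w['intrinsics'][0,0])
E
```

```text
sherd in tray x -38.0 -10.0 y -32.0 -6.0
sherd in tray x 8.0 36.0 y -2.0 31.0
(0.4, -0.45, 0.24) (array([ 24.2 , -12.32,   0.14]), np.float64(-28.28))
(0.46, -0.28, 0.24) (array([ 35.14, -26.64,   0.17]), np.float64(-28.28))
(0.47, 0, 0.24) (array([ 44.71, -52.98,   0.23]), np.float64(-28.28))
(0.43, 0.2, 0.24) (array([ 47.06, -73.24,   0.28]), np.float64(-28.28))
(0.413, 0.319, 0.2) (array([ 49.1 , -85.07,   4.3 ]), np.float64(-28.28))
[ 0.07  -0.001 -0.132] [[0.0, -0.96, -0.27], [1.0, 0.0, -0.0], [0.0, -0.27, 0.96]] 290.65476707727066
```

Request:
{"op": "apply_moves", "data": {
  "steps": [
    [[4.4,-2.2,0,0,0,0],[8.8,-4.4,0,0,0,0],[13.2,-6.6,0,0,0,-2],[17.6,-8.8,0,0,0,-4],[22,-11,0,0,0,-6],[24.6,-13,0,0,0,-8],[27.5,-16.7,0,0,0,-10],[30.4,-20.4,0,0,0,-12],[33.2,-24.1,0,0,0,-14],[35.5,-28,0,0,0,-16],[37,-32.4,0,0,0,-18],[38.6,-36.8,0,0,0,-20],[40.2,-41.2,0,0,0,-22],[41.8,-45.6,0,0,0,-24],[43.3,-50,0,0,0,-26],[44.6,-54,0,0,0,-28.3],[45.2,-58.5,0,0,0,-28.3],[45.7,-63,0,0,0,-28.3],[46.3,-67.5,0,0,0,-28.3],[47,-72,0,0,0,-28.3]]
  ]
}}

```text
clock: 2.15
tool_pos: [0.4324, 0.1892, 0.2422]
ee_rot: [0.0, 0.92, 0.392, 0.0]
wrist_force: [0.5, -0.1, 0.9]
grip_width: 1.004
grip_force: 0.0
```

Request:
{"op": "apply_moves", "data": {
  "steps": [
    [[3,-3.2,1,0,0,0],[6,-6.4,2,0,0,0],[8.5,-9.2,3.5,0,0,0],[9.6,-10.3,4.2,0,0,0],[9.6,-10.3,4.2,0,0,0],[9.6,-10.3,4.2,0,0,0]]
  ],
  "grip": 4
}}

```text
clock: 2.75
tool_pos: [0.4255, 0.3274, 0.2002]
ee_rot: [0.0, 0.92, 0.393, -0.0]
wrist_force: [0.6, -0.5, -0.3]
grip_width: 0.467
grip_force: 0.0
```

```bash
python3 - <<'E'
from m import *
c=camera('wrist');s=sense();save(c,'w1');np.savez('w1.npz',**c);print(s['tool_pos'],s['grip_width'])
h=hsv(c);print('blue',rect(c,big(blue(c)),.028))
w=(h[...,1]<40)&(h[...,2]>170);n,l,st,ce=cv2.connectedComponentsWithStats(w.astype('uint8'))
for i in range(1,n):
    if st[i,4]>300: print(st[i],rect(c,big(l==i),.034)[1].tolist())
E
```

```text
[0.42587341 0.3270753  0.2007359 ] 0.46614784716275764
blue (((453.1611328125, 282.416259765625), (87.72502136230469, 99.78673553466797), 45.60172653198242), array([[386.8, 286. ],
       [458.1, 216.2],
       [519.5, 278.8],
       [448.2, 348.7]], dtype=float32))
[  493   146   147   129 11238] [[508.1000061035156, 131.8000030517578], [602.2000122070312, 13.300000190734863], [702.7000122070312, 93.0999984741211], [608.5999755859375, 211.60000610351562]]
[312 159   8  76 528] [[382.0, 293.70001220703125], [387.3999938964844, 288.3999938964844], [445.0, 347.8999938964844], [439.6000061035156, 353.1000061035156]]
[  0 248  38  44 944] [[68.0, 494.6000061035156], [88.0999984741211, 459.1000061035156], [138.39999389648438, 487.5], [118.30000305175781, 523.0999755859375]]
[   0  279  110   88 5776] [[6.800000190734863, 376.6000061035156], [118.4000015258789, 375.29998779296875], [119.69999694824219, 490.5], [8.100000381469727, 491.79998779296875]]
[ 69 279  58  44 625] [[132.1999969482422, 371.29998779296875], [146.0, 371.29998779296875], [146.1999969482422, 444.6000061035156], [132.3000030517578, 444.6000061035156]]
[   0  344   49   46 1309] [[-52.900001525878906, 450.29998779296875], [-46.0, 386.29998779296875], [9.699999809265137, 392.29998779296875], [2.799999952316284, 456.29998779296875]]
[610 360  30  33 480] [[506.79998779296875, -143.3000030517578], [538.4000244140625, -160.3000030517578], [562.0999755859375, -116.0999984741211], [530.5, -99.0999984741211]]
```

View pics/w1.png

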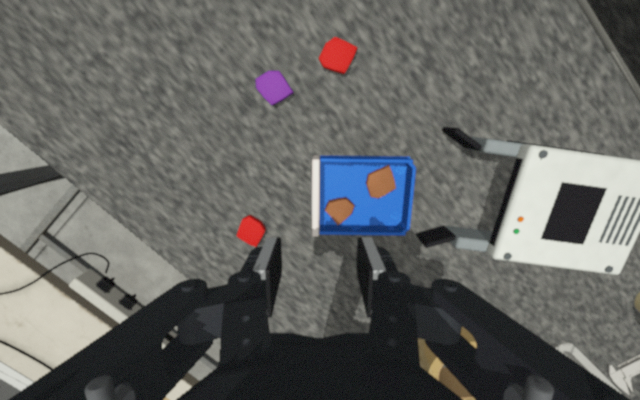

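The wrist view matches the top estimate. The panel is at px (316,197) and the sherds at (381,182) and (340,210). The lip tips are at (446,132) and (420,238), and the roof's front corners at (527,147) and (494,257). I'll descend onto the panel on the side away from the nearer sherd, then recompute the bay from this view.

Request:
{"op": "apply_moves", "data": {
  "steps": [
    [[0.4,-0.45,4,0,0,0],[0.4,-0.45,8,0,0,0],[0.4,-0.45,11,0,0,0],[0.4,-0.45,13.5,0,0,0],[0.4,-0.45,15.5,0,0,0],[0.4,-0.45,17,0,0,0],[0.4,-0.45,18.1,0,0,0],[0.4,-0.45,18.1,0,0,0]]
  ]
}}

```text
clock: 3.6
tool_pos: [0.4247, 0.3331, 0.0184]
ee_rot: [0.0, 0.92, 0.392, -0.001]
wrist_force: [-0.4, 0.5, -1.5]
grip_width: 0.468
grip_force: 0.0
```

```bash
python3 - <<'E'
from m import *
c=dict(np.load('w1.npz'));t=dict(np.load('top0.npz'))
f=lambda c,a,b,z:(ray(c,*a,z)[:2]*1000,ray(c,*b,z)[:2]*1000)
for n,c,ro,li in(('w',c,((527,147),(494,257)),((446,132),(420,238))),('top',t,((293,142),(324,184)),((271,160),(305,204)))):
    p,q=f(c,*ro,.058);l,m=f(c,*li,.034)
    e=p-q;L=np.linalg.norm(e);x=np.array([e[1],-e[0]])/L
    print(n,L,np.degrees(np.arctan2(x[1],x[0])),'mouth',(p+q)/2-32*x,'lipmid',(l+m)/2,np.linalg.norm(l-m))
E
```

```text
w 113.6230472312305 -49.797013892818306 mouth [530.84980649 212.41544576] lipmid [510.16043246 243.70075941] 115.47856367667124
top 117.35570369366744 -52.86784560019612 mouth [533.58675173 208.77071646] lipmid [512.40792262 229.45467367] 127.71649339235019
```

Request:
{"op": "apply_moves", "data": {
  "steps": [
    [[0,0,0,0,0,0],[0,0,0,0,0,0],[0,0,0,0,0,0],[0,0,0,0,0,0],[0,0,0,0,0,0],[0,0,0,0,0,0]]
  ],
  "grip": 0.4,
  "newtons": 20
}}

```text
clock: 4.2
tool_pos: [0.4259, 0.3345, 0.0207]
ee_rot: [0.0, 0.92, 0.393, 0.001]
wrist_force: [-0.2, -1.4, 5.8]
grip_width: 0.092
grip_force: 24.7
```

```bash
python3 - <<'E'
from m import *
s=sense();print({k:s[k] for k in('tool_pos','ee_rot','grip_width','grip_force','wrist_force','clock')})
c=camera('wrist');np.savez('w2.npz',**c);save(c,'w2');t=camera('top');np.savez('t2.npz',**t)
for c in(t,):
    b=blue(c);b[:,450:]=0;print(rect(c,big(b),.028))
E
```

```text
{'tool_pos': array([0.42592701, 0.33452753, 0.02066866]), 'ee_rot': array([1.28228105e-06, 9.19719069e-01, 3.92575514e-01, 1.14047757e-03]), 'grip_width': 0.09218876954242265, 'grip_force': 24.735200107097626, 'wrist_force': array([-0.19271183, -1.40780293,  5.82474274]), 'clock': 4.2}
(((453.50628662109375, 279.7900695800781), (86.13801574707031, 97.34463500976562), 45.17988586425781), array([[388.6, 283.5],
       [457.7, 214.9],
       [518.4, 276. ],
       [449.3, 344.6]], dtype=float32))
```

Request:
{"op": "apply_moves", "data": {
  "steps": [
    [[0.1,0.1,-0.1,0,0,0.3],[0.3,0.3,-0.1,0,0,1],[0.5,0.6,-0.1,0,0,1.8],[0.7,0.9,-0.1,0,0,2.6],[0.9,1.2,-0.1,0,0,3.4],[1.1,1.5,-0.1,0,0,4.2],[1.3,1.8,-0.1,0,0,5],[1.5,2.1,-0.1,0,0,5.8],[1.8,2.4,-0.1,0,0,6.6],[2.0,2.7,-0.1,0,0,7.3],[2.15,2.9,-0.1,0,0,7.8],[2.15,2.9,-0.1,0,0,7.8],[2.15,2.9,-0.1,0,0,7.8]]
  ]
}}

```text
clock: 5.6
tool_pos: [0.4601, 0.33, 0.0207]
ee_rot: [-0.001, 0.945, 0.328, -0.001]
wrist_force: [-3.9, 0.3, 4.8]
grip_width: 0.092
grip_force: 24.7
```

```bash
python3 - <<'E'
from m import *
s=sense();print({k:s[k] for k in('tool_pos','ee_rot','wrist_force')})
c=camera('wrist');np.savez('w3.npz',**c);save(c,'w3');t=camera('top');np.savez('t3.npz',**t)
for c in(c,t):
    b=blue(c)
    if c is t: b[:,450:]=0
    print(rect(c,big(b),.028))
E
```

```text
{'tool_pos': array([0.46008767, 0.3300147 , 0.02069188]), 'ee_rot': array([-5.85785792e-04,  9.44503766e-01,  3.28499210e-01, -7.49356981e-04]), 'wrist_force': array([-3.93716988,  0.26044338,  4.82738099])}
(((504.89654541015625, 289.4173583984375), (58.131526947021484, 119.59917449951172), 16.178754806518555), array([[460.3, 338.7],
       [493.6, 223.9],
       [549.5, 240.1],
       [516.1, 354.9]], dtype=float32))
(((482.9999084472656, 267.47576904296875), (86.86209869384766, 85.37548065185547), 37.101680755615234), array([[422.6, 275.3],
       [474.1, 207.2],
       [543.4, 259.6],
       [491.9, 327.7]], dtype=float32))
```

View pics/w3.png

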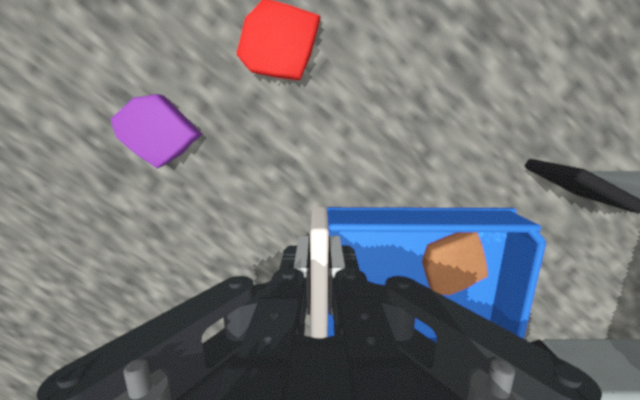

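The grip is square, and the top view puts the tray about 3 mm to the -y side of the bay axis. I'll advance into the funnel with a +3 mm correction.

Request:
{"op": "apply_moves", "data": {
  "steps": [
    [[0.1,0.2,0,0,0,0],[0.2,0.5,0,0,0,0],[0.3,0.8,0,0,0,0],[0.3,1.1,0,0,0,0],[0.3,1.4,0,0,0,0],[0.3,1.7,0,0,0,0],[0.3,2.0,0,0,0,0],[0.3,2.2,0,0,0,0],[0.3,2.4,0,0,0,0],[0.3,2.4,0,0,0,0],[0.3,2.4,0,0,0,0]]
  ]
}}

```text
clock: 6.8
tool_pos: [0.4785, 0.3125, 0.0207]
ee_rot: [-0.0, 0.944, 0.329, 0.0]
wrist_force: [-2.4, 1.9, 5.5]
grip_width: 0.089
grip_force: 24.6
```

```bash
python3 - <<'E'
from m import *
s=sense();print({k:s[k] for k in('tool_pos','ee_rot','wrist_force')})
c=camera('wrist');np.savez('w4.npz',**c);t=camera('top');np.savez('t4.npz',**t)
im=cv2.resize(t['img'][120:240,240:350],(550,600),interpolation=cv2.INTER_CUBIC)
cv2.imwrite('pics/t4w.png',cv2.resize(np.hstack([im[:440],cv2.resize(c['img'],(704,440))]),(798,280))[:,:,::-1])
E
```

```text
{'tool_pos': array([0.47854919, 0.31247072, 0.02066455]), 'ee_rot': array([-3.74236691e-05,  9.44388392e-01,  3.28831883e-01,  3.95611012e-04]), 'wrist_force': array([-2.35472187,  1.89983793,  5.47924409])}
```

View pics/t4w.png

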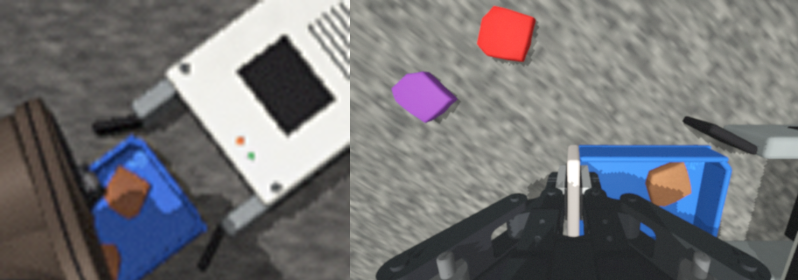

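```bash
python3 - <<'E'
from m import *
c=dict(np.load('w4.npz'));s=sense();r=Rt(s)
b=blue(c); 
for u in(380,430,480,510): 
    v=np.argmax(b[:,u]);print('tray',u,v,r.inv().apply(ray(c,u,v,.028)-s['tool_pos'])[:2]*1000)
# grey rail / lip edge: print column profile
g=cv2.cvtColor(c['img'],cv2.COLOR_RGB2GRAY)
for u in(585,600,615): print(u,g[165:260:3,u].tolist())
for p in((593,224),(615,224)): print(p,r.inv().apply(ray(c,*p,.040)-s['tool_pos'])[:2]*1000)
cv2.imwrite('pics/w4c.png',cv2.resize(c['img'][150:400,440:640],(640,800),interpolation=2)[:600,:,::-1])
E
```

```text
tray 380 208 [30.52493083 26.80407748]
tray 430 208 [30.53936894 49.25257613]
tray 480 208 [30.55380704 71.70106999]
tray 510 208 [30.5624699  85.17016399]
585 [153, 139, 149, 161, 147, 114, 117, 117, 121, 121, 119, 113, 114, 114, 113, 109, 109, 110, 107, 109, 159, 145, 146, 158, 141, 143, 148, 146, 145, 143, 136, 136]
600 [127, 140, 150, 141, 122, 114, 120, 116, 114, 117, 132, 169, 182, 184, 185, 186, 190, 191, 193, 193, 169, 103, 98, 95, 97, 91, 84, 93, 100, 105, 114, 106]
615 [143, 140, 147, 160, 149, 115, 115, 117, 117, 119, 144, 184, 193, 200, 199, 200, 199, 199, 199, 192, 172, 96, 102, 105, 112, 117, 113, 103, 91, 86, 87, 95]
(593, 224) [ 27.45447474 112.36141807]
(615, 224) [ 27.46030768 121.43001321]
```

View pics/w4c.png

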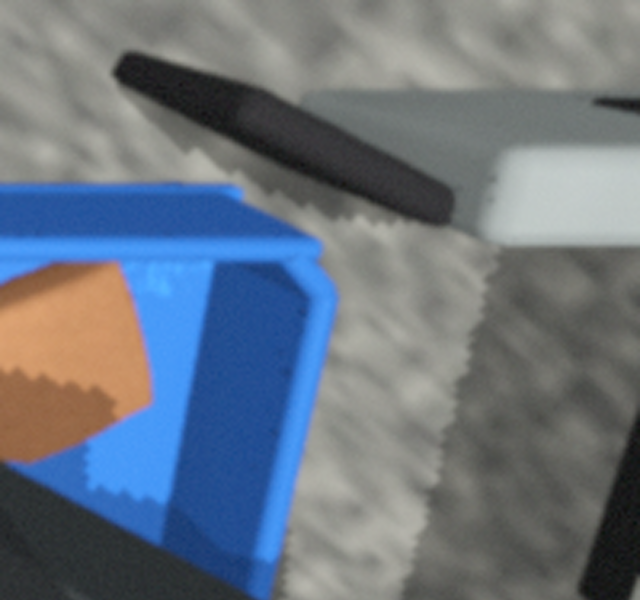

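```bash
python3 - <<'E'
from m import *
c=dict(np.load('w4.npz'));s=sense();r=Rt(s)
for n,u,v,z in(('trayrim',480,224.6,.028),('traybot',480,208,0),('trayfront',544,226,.028),('rail',593,226.6,.04),('rail',630,226.6,.04),('rail outer',600,195.5,.04),('mouth',593,215,.04)): print(n,(r.inv().apply(ray(c,u,v,z)-s['tool_pos'])*1000).round(1)[:2])
E
```

```text
trayrim [22.6 72.9]
traybot [21.7 88. ]
trayfront [ 22.  102.3]
rail [ 26.3 112.7]
rail [ 26.3 127.9]
rail outer [ 39.6 112. ]
mouth [ 31.4 111.3]
```

The tray is 1 mm off centre and parallel to the rail, and its origin is about 61 mm short of the mouth. I'll slide it in by 6 cm.

Request:
{"op": "apply_moves", "data": {
  "steps": [
    [[0.1,0.3,0,0,0,0],[0.1,0.6,0,0,0,0],[0.1,0.9,0,0,0,0],[0.1,1.2,0,0,0,0],[0.1,1.6,0,0,0,0],[0.1,2.0,0,0,0,0],[0.1,2.4,0,0,0,0],[0.1,2.8,0,0,0,0],[0.1,3.2,0,0,0,0],[0.1,3.6,0,0,0,0],[0.1,4.0,0,0,0,0],[0.1,4.4,0,0,0,0],[0.1,4.8,0,0,0,0],[0.1,5.2,0,0,0,0],[0.1,5.5,0,0,0,0],[0.1,5.8,0,0,0,0],[0.1,6.0,0,0,0,0],[0.1,6.0,0,0,0,0],[0.1,6.0,0,0,0,0]]
  ]
}}

```text
clock: 8.8
tool_pos: [0.5165, 0.266, 0.0207]
ee_rot: [0.0, 0.944, 0.329, 0.0]
wrist_force: [-2.5, 3.5, 5.2]
grip_width: 0.088
grip_force: 24.6
```

Stage 1 is reached at tray x of about 0. Next I'll release, lift, and press from outside with the fingers shut.

Request:
{"op": "apply_moves", "data": {
  "steps": [
    [[0,0,0,0,0,0],[0,0,0,0,0,0],[0,0,0,0,0,0],[0,0,0,0,0,0],[0,0,-2,0,0,0],[0,0,-4,0,0,0],[0,0,-7,0,0,0],[-1,-1.5,-7,0,0,0],[-2,-4,-7,0,0,0],[-2,-4,-7,0,0,0],[-2,-4,-7,0,0,0]]
  ],
  "grip": 3
}}

```text
clock: 9.9
tool_pos: [0.4754, 0.2851, 0.0902]
ee_rot: [0.0, 0.944, 0.33, 0.0]
wrist_force: [0.3, -0.6, 0.4]
grip_width: 0.356
grip_force: 0.0
```

Request:
{"op": "apply_moves", "data": {
  "steps": [
    [[0,0,0,0,0,0],[0,0,0,0,0,0],[0,0,0,0,0,0],[0,0,0,0,0,0]]
  ],
  "grip": 0
}}

```text
clock: 10.3
tool_pos: [0.4759, 0.2848, 0.0902]
ee_rot: [0.0, 0.944, 0.329, -0.0]
wrist_force: [-0.0, -0.3, 0.4]
grip_width: 0.001
grip_force: 0.0
```

```bash
python3 - <<'E'
from m import *
c=camera('wrist');s=sense();save(c,'w5');np.savez('w5.npz',**c);r=Rt(s);print(s['tool_pos'],s['grip_width'],s['wrist_force'])
m=np.array([.5315,.2115]);a=np.radians(-51.6);A=np.array([[np.cos(a),np.sin(a)],[-np.sin(a),np.cos(a)]])
h=hsv(c);w=(h[...,1]<40)&(h[...,2]>170);n,l,st,ce=cv2.connectedComponentsWithStats(w.astype('uint8'))
for i in range(1,n):
    if st[i,4]>200:
        P=rect(c,big(l==i),.034)[1]/1000; print(st[i],((P-m)@A.T*1000).round().tolist())
print('tool in bay',A@(s['tool_pos'][:2]-m))
E
```

```text
[0.47585004 0.28490586 0.09025719] -0.004469020164916429 [ 0.28403378  0.18812191 -0.6362445 ]
[  509   139   131   180 15683] [[49.0, -75.0], [151.0, -75.0], [151.0, 59.0], [49.0, 58.0]]
[371 160  15  76 818] [[-57.0, -7.0], [-49.0, -7.0], [-49.0, 45.0], [-57.0, 45.0]]
[ 27 347  38  24 347] [[-325.0, -109.0], [-302.0, -127.0], [-296.0, -119.0], [-319.0, -101.0]]
[   0  356   52   44 1525] [[-359.0, -155.0], [-320.0, -167.0], [-307.0, -123.0], [-346.0, -111.0]]
tool in bay [-0.09209454  0.00198338]
```

View pics/w5.png

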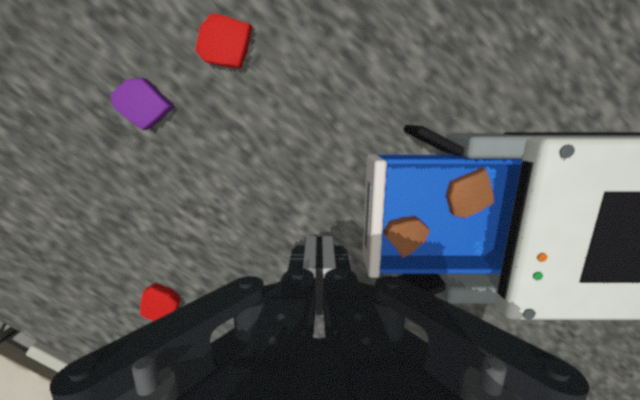

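Panel at px (375,217), tray square in the channel with its outer face at about bay x = -57. Both sherds are inside. I'll descend and start pushing.

Request:
{"op": "apply_moves", "data": {
  "steps": [
    [[-0.2,0,2,0,0,0],[-0.2,0,4,0,0,0],[-0.2,0,5.5,0,0,0],[-0.2,0,6.5,0,0,0],[-0.2,0,7,0,0,0],[-0.2,0.5,7,0,0,0],[-0.2,1,7,0,0,0],[-0.2,1.3,7,0,0,0],[-0.2,1.6,7,0,0,0],[-0.2,1.9,7,0,0,0],[-0.2,2.2,7,0,0,0],[-0.2,2.5,7,0,0,0],[-0.2,2.8,7,0,0,0],[-0.2,3.1,7,0,0,0],[-0.2,3.3,7,0,0,0],[-0.2,3.5,7,0,0,0]]
  ]
}}

```text
clock: 11.95
tool_pos: [0.4959, 0.2566, 0.0206]
ee_rot: [-0.0, 0.944, 0.329, 0.0]
wrist_force: [-1.0, 3.3, 4.6]
grip_width: -0.002
grip_force: 1.9
```

Request:
{"op": "apply_moves", "data": {
  "steps": [
    [[0,0.2,0,0,0,0],[0,0.4,0,0,0,0],[0,0.6,0,0,0,0],[0,0.8,0,0,0,0],[0,1,0,0,0,0],[0,1.2,0,0,0,0],[0,1.4,0,0,0,0],[0,1.5,0,0,0,0],[0,1.5,0,0,0,0]]
  ]
}}

```text
clock: 12.85
tool_pos: [0.5041, 0.2463, 0.0206]
ee_rot: [-0.002, 0.944, 0.329, -0.0]
wrist_force: [-5.3, 8.1, 5.2]
grip_width: -0.002
grip_force: 5.1
```

Request:
{"op": "apply_moves", "data": {
  "steps": [
    [[0,0,-0.3,0,0,0],[0,0.2,-0.4,0,0,0],[0,0.4,-0.4,0,0,0],[0,0.6,-0.4,0,0,0],[0,0.8,-0.4,0,0,0],[0,0.8,-0.4,0,0,0]]
  ]
}}

```text
clock: 13.45
tool_pos: [0.5084, 0.2393, 0.0231]
ee_rot: [-0.001, 0.944, 0.329, -0.001]
wrist_force: [-3.6, 7.2, -1.0]
grip_width: 0.002
grip_force: 3.7
```

Request:
{"op": "apply_moves", "data": {
  "steps": [
    [[0,0.2,0,0,0,0],[0,0.4,0,0,0,0],[0,0.6,0,0,0,0],[0,0.7,0,0,0,0],[0,0.7,0,0,0,0]]
  ]
}}

```text
clock: 13.95
tool_pos: [0.5126, 0.234, 0.023]
ee_rot: [-0.002, 0.944, 0.329, -0.001]
wrist_force: [-3.4, 7.4, -0.6]
grip_width: -0.001
grip_force: 4.1
```

Request:
{"op": "apply_moves", "data": {
  "steps": [
    [[0,0.1,0,0,0,0],[0,0.2,0,0,0,0],[0,0.3,0,0,0,0],[0,0.4,0,0,0,0],[0,0.4,0,0,0,0]]
  ]
}}

```text
clock: 14.45
tool_pos: [0.5147, 0.2312, 0.023]
ee_rot: [-0.002, 0.944, 0.329, -0.002]
wrist_force: [-3.6, 9.2, -1.4]
grip_width: 0.001
grip_force: 4.7
```

Request:
{"op": "apply_moves", "data": {
  "steps": [
    [[0,0.1,0,0,0,0],[0,0.2,0,0,0,0],[0,0.3,0,0,0,0],[0,0.3,0,0,0,0]]
  ]
}}

```text
clock: 14.85
tool_pos: [0.5155, 0.2301, 0.0227]
ee_rot: [-0.003, 0.945, 0.328, -0.002]
wrist_force: [-6.9, 13.9, -0.6]
grip_width: 0.001
grip_force: 7.3
```

The force jumped to 15 N and the motion stalled, so the carriage is at its stop. I'll give one small nudge and then back off straight.

Request:
{"op": "apply_moves", "data": {
  "steps": [
    [[0,0.1,0,0,0,0],[0,0.1,0,0,0,0],[0,0.1,0,0,0,0]]
  ]
}}

```text
clock: 15.15
tool_pos: [0.5156, 0.23, 0.0226]
ee_rot: [-0.004, 0.945, 0.328, -0.003]
wrist_force: [-7.0, 16.4, -0.6]
grip_width: -0.004
grip_force: 8.6
```

Request:
{"op": "apply_moves", "data": {
  "steps": [
    [[0,-0.3,0,0,0,0],[0,-0.6,0,0,0,0],[0,-0.9,0,0,0,0],[0,-1.2,0,0,0,0],[0,-1.6,0,0,0,0],[0,-2.2,0,0,0,0],[0,-3,0,0,0,0],[0,-4,0,0,0,0],[0,-5,-1,0,0,0],[0,-6,-5,0,0,0],[0,-6,-10,0,0,0],[0,-6,-10,0,0,0],[0,-6,-10,0,0,0],[0,-6,-10,0,0,0]]
  ]
}}

```text
clock: 16.55
tool_pos: [0.4811, 0.2737, 0.1237]
ee_rot: [0.0, 0.944, 0.329, -0.001]
wrist_force: [-0.2, 0.5, -0.3]
grip_width: 0.002
grip_force: 0.0
```

```bash
python3 - <<'E'
from m import *
c=camera('wrist');s=sense();save(c,'w6');print(s['tool_pos'],s['wrist_force'])
m=np.array([.5315,.2115]);a=np.radians(-51.6);A=np.array([[np.cos(a),np.sin(a)],[-np.sin(a),np.cos(a)]])
h=hsv(c);w=(h[...,1]<40)&(h[...,2]>170);n,l,st,ce=cv2.connectedComponentsWithStats(w.astype('uint8'))
for i in range(1,n):
    if st[i,4]>200:
        P=rect(c,big(l==i),.034)[1]/1000; print(st[i],((P-m)@A.T*1000).round(1).tolist())
E
```

```text
[0.4808545  0.27345547 0.12298314] [-0.07202156  0.04480567 -0.22310648]
[  466   131   174   156 18982] [[45.0, -71.7], [196.4, -71.4], [196.2, 59.3], [44.7, 59.0]]
[393 150  16  83 764] [[-20.6, -21.6], [-12.9, -21.6], [-13.2, 44.9], [-20.9, 44.9]]
[ 37 334  44  26 399] [[-341.6, -128.9], [-309.8, -153.9], [-303.1, -145.3], [-334.8, -120.4]]
[   0  338   60   62 2613] [[-395.1, -199.3], [-343.7, -214.8], [-321.5, -141.3], [-373.0, -125.7]]
[598 377  33  23 212] [[185.1, -175.0], [222.8, -202.5], [227.0, -196.8], [189.4, -169.3]]
```

View pics/w6.png

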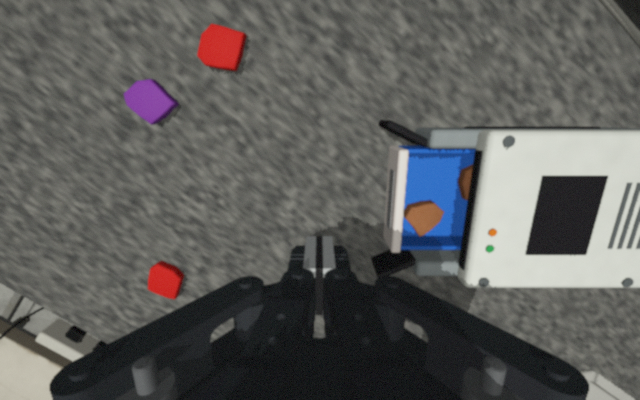

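The panel, at px (399,200), stands about 21 mm outside the mouth, so tray x is about 34 mm, which fits the latched position. One sherd shows at (424,217) and the other at (467,182), partly under the roof. The arm is clear. I'll measure the panel once more to confirm it is at rest, then hand in.

```bash
python3 - <<'E'
from m import *
m=np.array([.5315,.2115]);a=np.radians(-51.6);A=np.array([[np.cos(a),np.sin(a)],[-np.sin(a),np.cos(a)]])
for k in range(4): c=camera('wrist')
h=hsv(c);w=(h[...,1]<40)&(h[...,2]>170);w[:,:380]=0;w[:,430:]=0
x=((rect(c,big(w),.034)[1]/1000-m)@A.T*1000)[:,0].min();print(x)
if -28<x<-11: print(job_done())
E
```

```text
-20.739959747372502
the job is handed in; nothing more can be done
None
```

The tray is latched in the bay with its panel about 21 mm outside the mouth, both sherds are still in it, the cup and tape roll were not touched, and the job is handed in.

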